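# Height check of a sawn rock sample on the survey desk

## Task

Before it goes into the scanner, check that the long sawn rock slab clears the height limit: push it along the desk, end first, under the bar of the height gauge until its rough hump stands right beneath the bar, the slab lying lengthways through the opening. Keep the slab on the desk, do not bump the gauge, and leave the tall rock block and the round drill core where they are.

Things in the scene. Friction and masses are not known exactly. Their poses are not given: they have to be found in the camera images.
- slab_hump (a point): Long grey sawn rock slab lying flat: 140 mm long (its x), 56 wide (y), flat upright ends 26 high; mid-top a rough dark hump, about 80 long, 44 wide, top 42 above the desk. 0.5-0.8 kg. Point: slab's centre in plan, 26 above the desk. It starts on the gauge's -x side, nearer end 65-125 mm short of the bar, under 25 mm off the opening's middle line, within 8 degrees of pointing straight through.
- gauge: Height gauge fixed to the desk: flat aluminium bar on two short posts. Bar 190 mm long (its y), 22 wide (x), underside 52 and top 64 above the desk (screw heads 67). 138 mm free between the foot plates (60 long, 6 thick). Origin on the desk below the bar's middle; x points level through the opening, the way to push the slab.
- tall_rock: Stubby upright rock block, 62 x 58 mm, 75 high, rough on top, too tall for the gauge; a bystander to be left alone. Stands beside the slab's way, 155 mm or more from the line through the opening's middle. Origin at the centre of its underside.
- core: Round drill-core piece standing on end, 60 mm across, 48 high; a bystander to be left alone. Stands beside the slab's way, 155 mm or more from the line through the opening's middle. Origin at the centre of its underside.
Mind the look-alikes: they are no part of the job. Leave any pink look-alike of the part that bears slab_hump alone.

How it is judged:
By the outcome, as a careful person would: the job done as asked, in the order asked, and still so for the second after the job is handed in, with the robot touching nothing.
It also fails if it takes over 35 s, if anything falls off the work surface, if the arm or the gripper's body presses on something with over 40 N, if the wrist force passes 120 N, or if a joint passes its speed limit or range.

## Robot

A 6-joint arm with a two-finger parallel gripper is mounted at the origin on the work surface. World frame = base frame: x ahead of the robot, y to its left, z up, the work surface at z = 0. Lengths are in m, angles in rad, forces in N, time in s.
With the tool pointing down it reaches from about 0.225 to 0.875 m from the base axis. Payload 3.4 kg.
Tool frame: the origin (TCP) lies at the very end of the fingers, on their centre line; the grasp point (between the pads) lies 19 mm behind it; z points along the fingers, y is the direction in which the jaws open and shut (so a half turn about z gives the same grasp; the last joint's range is limited). The gripper opens to 85 mm and grips with 20 to 120 N. Pads are 22 mm wide; open, the fingers measure 114 mm over their backs; the gripper's body (76 mm by 85 mm) begins 54 mm behind the grasp point. The pads swing forward as they close: fully open they stand 13 mm farther back than shut.
Start: joints at [-1.434, 0.276, 1.505, -0, 1.361, -0.121], TCP at [0.147, -0.556, 0.231] pointing down, gripper open.
Joint ranges: [-2.89, 2.89], [-0.75, 2.08], [0.22, 2.7], [-1.18, 4.32], [0.11, 2.71], [-2.7, 2.7]. Speed limits (rad/s): [2.57, 2.57, 3.14, 3.14, 3.14, 3.14].

## Interface

Orientations are given as a unit quaternion [w, x, y, z].
In Python, from rig import get_state, get_image, calibration, sign_off gives the robot as it stands. The module is installed in compiled form; this text tells all that it offers.
- The arm moves only by the tool drive_tool, never from a script. Its argument "targets" is one flat list of numbers, 7 for each row, row after row: the turn, a rotation vector about the tool's x, y, z in degrees, then the shift along the tool's x, y, z in mm, then the opening, from 0 (shut) to 1 (fully open). In form: [wx, wy, wz, tx, ty, tz, fingers, wx, wy, wz, tx, ty, tz, fingers, ...]. A call has 1 to 12 rows; each row shifts and turns the commanded pose from where the row before left it, along the tool's axes as they then stand; what a row does not reach is not made up. A row lasts 1/8 s, in which the tool goes at most 62.5 mm and 10.7 degrees, less where a joint would pass 70% of its speed; a pose out of reach is approached as far as the arm can. A call is refused whole if a number of a shift passes 62.5 or a number of a turn 10.7, either way. A call with a gripper value outside its range is refused whole. The fingers move at their own pace and stop on an object; "grip_force" is the grip in N (left out, the last holds). Time passes only in rows, so rows that do not move let the fingers close. It gives the time, the measured TCP pose, the force and the opening at its end, in the units of the state.
- get_state(): the state, without advancing time (a new reading comes with each control period).
- get_image(name): name is "side" or "top"; returns the picture (420x560x3 uint8, red, green, blue); there is no depth.
- calibration(name): a dict with "mtx" (3x3 intrinsics, pixels), "distortion" ([k1, k2, p1, p2, k3] as OpenCV has them; the pictures are not rectified), "world_to_cam" (4x4, takes a point from world to camera coordinates). Camera axes: x right, y down, z forward; pixel columns grow to the right and rows downward; lengths in m; the calibration is good to about 2 mm. A picture is of the moment at which its call begins. calibration takes no time and is no camera call.
- sign_off(): hands the job in, once; it reports no verdict.
The state is a dict: "clock": time; "qpos": joint angles; "qd": joint speeds; "effort": joint torques, N m; "position": TCP position; "ee_rot": TCP orientation; "contact_force": force on the tool from outside, world axes, zero at the start; "moment": the same for the moment, N m; "width": finger opening in m.
Only numpy, scipy, OpenCV 4.12 (cv2) and the standard library are available. Lean on these libraries where they do the work, as an engineer would, in place of code of your own. Each camera call takes 0.05 s, during which the arm holds its last target.

## Working session

There is one attempt and no reset: what is moved stays moved. The work goes in short steps, Python scripts to look and compute and a tool call to move; the robot and the scene stay as the last step left them, time stands still between calls to the robot, and variables do not carry over. Pictures are saved under pics/ and viewed, and the job is handed in when it is done.

Besides the shell and the picture viewer there is one more tool, called after "Request:" as name(argument=value, ...) on one line, values as JSON. drive_tool: Moves the arm, as the interface text tells. Its arguments: {"type":"object","properties":{"targets":{"type":"array"},"grip_force":{"type":"number"}},"required":["targets"]}

```bash
mkdir -p pics; python3 - <<'E'
from rig import *
import cv2
for n in("top","side"):
    im=get_image(n); cv2.imwrite(f"pics/{n}0.png",im[:,:,::-1]); c=calibration(n); print(n,c)
print(get_state())
E
```

```text
top {'mtx': array([[403.58819457,   0.        , 271.52668385],
       [  0.        , 403.58819457, 206.40419518],
       [  0.        ,   0.        ,   1.        ]]), 'distortion': array([-0.11484595,  0.        ,  0.        ,  0.        ,  0.        ]), 'world_to_cam': array([[ 0.00648438, -0.99995702, -0.00662718, -0.15001959],
       [-0.97174877, -0.00473758, -0.23597009,  0.58952534],
       [ 0.23592855,  0.00797007, -0.97173772,  0.66195287],
       [ 0.        ,  0.        ,  0.        ,  1.        ]])}
side {'mtx': array([[433.77140539,   0.        , 283.63875565],
       [  0.        , 433.77140539, 202.51316042],
       [  0.        ,   0.        ,   1.        ]]), 'distortion': array([0.00322345, 0.        , 0.        , 0.        , 0.        ]), 'world_to_cam': array([[ 0.8372493 , -0.54680957, -0.00359178, -0.55377462],
       [-0.41843762, -0.63643592, -0.6479655 ,  0.19107531],
       [ 0.3520278 ,  0.54401159, -0.76166122,  0.81898439],
       [ 0.        ,  0.        ,  0.        ,  1.        ]])}
{'clock': 0.1, 'qpos': array([-1.43398941e+00,  2.76565471e-01,  1.50601237e+00,  8.35336290e-06,
        1.36069571e+00, -1.21001453e-01]), 'qd': array([-0.00114296, -0.00269135, -0.00343613, -0.00045395,  0.00068779,
       -0.00067152]), 'effort': array([ 3.51362587e-04, -4.17702556e+01, -2.46404260e+01, -2.69588882e-04,
        5.82995461e-03, -1.61296214e-05]), 'position': array([ 0.14653569, -0.5555305 ,  0.23050465]), 'ee_rot': array([-8.40454694e-04,  9.91703116e-01,  1.28546583e-01, -2.55779559e-06]), 'contact_force': array([-0.42901819,  1.08607642,  0.12587283]), 'moment': array([-0.02394031, -0.02825473,  0.01854688]), 'width': 0.08540042576249815}
```

View pics/top0.png

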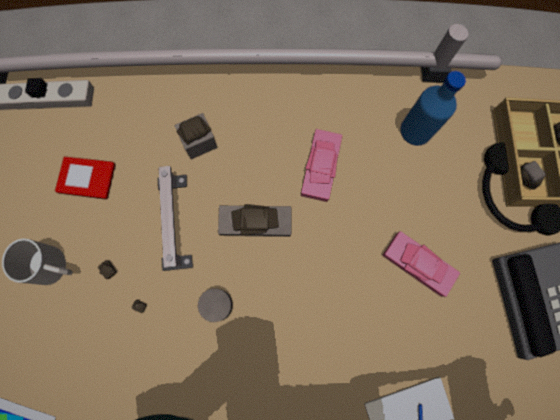

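View pics/side0.png

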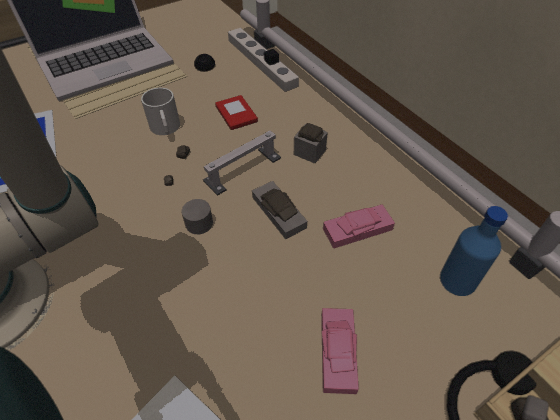

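Top view: the slab is at about (255,220) and the gauge bar runs (165,172)-(170,265), so the push goes image-left (world +y). Tall rock is at (196,135), the core at (214,305), and the pink decoys are off to the right. Next I measure.

```bash
cat > h.py <<'E'
import numpy as np,cv2
from rig import *
def ray(n,uv):
    c=calibration(n); p=cv2.undistortPoints(np.array(uv,float).reshape(-1,1,2),c["mtx"],c["distortion"]).reshape(-1,2)
    T=c["world_to_cam"];R=T[:3,:3];o=-R.T@T[:3,3]
    return o,np.c_[p,np.ones(len(p))]@R
def onz(n,uv,z):
    o,d=ray(n,uv); return o+d*((z-o[2])/d[:,2])[:,None]
def proj(n,P):
    c=calibration(n);T=c["world_to_cam"]
    return cv2.projectPoints(np.array(P,float).reshape(-1,1,3),cv2.Rodrigues(T[:3,:3])[0],T[:3,3],c["mtx"],c["distortion"])[0].reshape(-1,2)
def crop(n,im,x0,y0,w,h,s,f):
    cv2.imwrite(f,cv2.resize(im[y0:y0+h,x0:x0+w,::-1],None,fx=s,fy=s,interpolation=cv2.INTER_CUBIC))
E
python3 - <<'E'
import cv2
a=cv2.imread("pics/top0.png");cv2.imwrite("pics/t0c.png",cv2.resize(a[150:290,140:310],None,fx=4,fy=4,interpolation=2))
a=cv2.imread("pics/side0.png");cv2.imwrite("pics/s0c.png",cv2.resize(a[120:250,170:330],None,fx=4,fy=4,interpolation=2))
E
```

```text
(no output)
```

View pics/t0c.png

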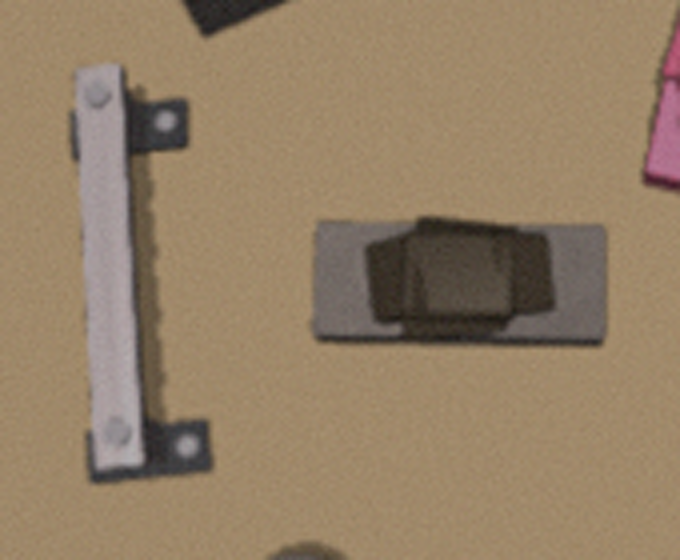

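View pics/s0c.png

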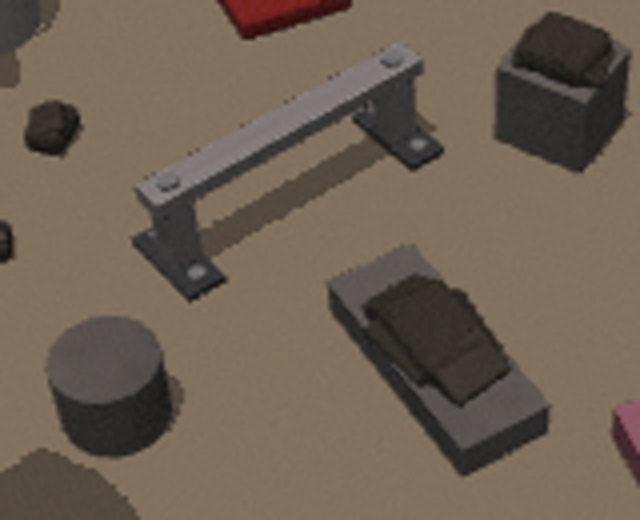

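```bash
python3 - <<'E'
from h import *
np.set_printoptions(precision=4,suppress=True)
def go(n,pts,off,z): return onz(n,np.array(pts)/4.+off-0.375*0,z)[:,:2]
for n,off,b,s in(("top",(140,150),[(76,68),(124,65),(144,465),(95,470)],[(315,221),(606,226),(604,340),(314,337)]),
 ("side",(170,120),[(402,44),(424,66),(158,206),(137,186)],[(408,245),(549,408),(463,445),(329,288)])):
    B=go(n,b,off,.064);S=go(n,s,off,.026)
    print(n,"bar",B.mean(0),np.linalg.norm(B[:2].mean(0)-B[2:].mean(0)));
    d=B[:2].mean(0)-B[2:].mean(0); print(" bar dir deg",np.degrees(np.arctan2(d[1],d[0])))
    print(" slab",S.mean(0)); print(S)
    e=(S[0]+S[3]-S[1]-S[2])/2; print(" slab len",np.linalg.norm(e),"dir",np.degrees(np.arctan2(e[1],e[0])))
o=[onz("top",[(214,303)],.048),onz("top",[(196,133)],.075)];print(o)
E
```

```text
top bar [0.5742 0.045 ] 0.18983050031373558
 bar dir deg 6.557897932607915
 slab [ 0.5739 -0.1146]
[[ 0.6029 -0.0443]
 [ 0.6011 -0.1848]
 [ 0.5455 -0.1836]
 [ 0.5461 -0.0459]]
 slab len 0.13909861356261397 dir 89.50346523697164
side bar [0.5745 0.0444] 0.18660938137375022
 bar dir deg 5.930950670755158
 slab [ 0.5739 -0.1147]
[[ 0.6005 -0.0451]
 [ 0.5999 -0.1849]
 [ 0.549  -0.1803]
 [ 0.5463 -0.0487]]
 slab len 0.13569965275871748 dir 90.4440325742091
[array([[ 0.4179, -0.045 ,  0.048 ]]), array([[ 0.7322, -0.0021,  0.075 ]])]
```

```bash
python3 - <<'E'
from h import *
np.set_printoptions(precision=4,suppress=True)
print(onz("top",[(303,193),(327,199),(342,133)],.02)[:,:2])
s=get_state();p0=s["position"];a0=np.degrees(2*np.arctan2(s["ee_rot"][2],s["ee_rot"][1]))
print(a0)
T=np.array([.574,-.225,.12]);N=10
dt=(T-p0)/N
for i in range(N):
    a=np.radians(a0+(90-a0)*i/N)
    x=np.array([np.cos(a),np.sin(a),0]);y=np.array([np.sin(a),-np.cos(a),0])
    print(np.round([0,0,-(90-a0)/N,x@dt*1e3,y@dt*1e3,-dt[2]*1e3],1))
E
```

```text
[[ 0.6298 -0.2077]
 [ 0.6179 -0.2545]
 [ 0.7576 -0.2893]]
14.771231157779008
[  0.    0.   -7.5  49.8 -21.1  11.1]
[  0.    0.   -7.5  52.1 -14.4  11.1]
[ 0.   0.  -7.5 53.5 -7.4 11.1]
[ 0.   0.  -7.5 54.  -0.4 11.1]
[ 0.   0.  -7.5 53.6  6.7 11.1]
[ 0.   0.  -7.5 52.3 13.7 11.1]
[ 0.   0.  -7.5 50.  20.4 11.1]
[ 0.   0.  -7.5 46.9 26.8 11.1]
[ 0.   0.  -7.5 43.  32.7 11.1]
[ 0.   0.  -7.5 38.4 38.1 11.1]
```

Request:
drive_tool(targets=[0,0,-7.5,50,-21,11,0.35,0,0,-7.5,52,-14.5,11,0.35,0,0,-7.5,53.5,-7.5,11,0.35,0,0,-7.5,54,-0.5,11,0.35,0,0,-7.5,53.5,6.5,11,0.35,0,0,-7.5,52.5,13.5,11,0.35,0,0,-7.5,50,20.5,11,0.35,0,0,-7.5,47,27,11,0.35,0,0,-7.5,43,32.5,11,0.35,0,0,-7.5,38.5,38,11,0.35,0,0,0,0,0,0,0.35], grip_force=40)

```text
clock: 1.48
position: [0.5763, -0.2226, 0.1196]
ee_rot: [-0.001, 0.707, 0.707, 0.0]
contact_force: [-0.1, -0.6, 1.1]
width: 0.0301
```

Request:
drive_tool(targets=[0,0,0,-2,-2,40,0.35,0,0,0,0,0,40,0.35,0,0,0,0,0,20,0.35,0,0,0,0,0,11.5,0.35,0,0,0,0,0,0,0.35])

```text
clock: 2.1
position: [0.5716, -0.2279, 0.0094]
ee_rot: [-0.001, 0.709, 0.705, -0.0]
contact_force: [-0.0, -1.0, 0.3]
width: 0.03
```

```bash
python3 - <<'E'
from h import *
s=get_state();print(s["position"],s["contact_force"],s["ee_rot"])
crop("top",get_image("top"),140,130,200,150,4,"pics/t1.png")
crop("side",get_image("side"),170,100,200,150,4,"pics/s1.png")
E
```

```text
[ 0.57163663 -0.22790359  0.00936745] [-0.00661409 -0.99845176  0.27464488] [-6.02203153e-04  7.08839533e-01  7.05369439e-01 -3.28551281e-04]
```

View pics/t1.png

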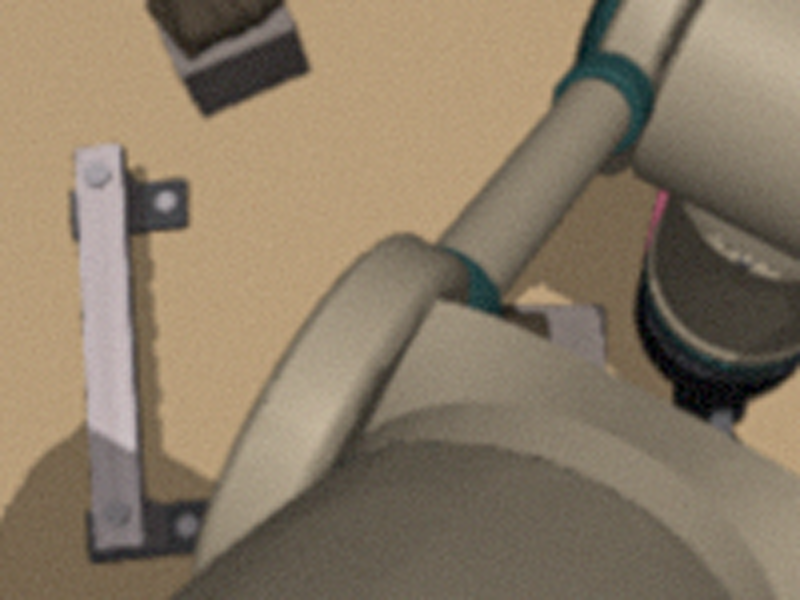

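View pics/s1.png

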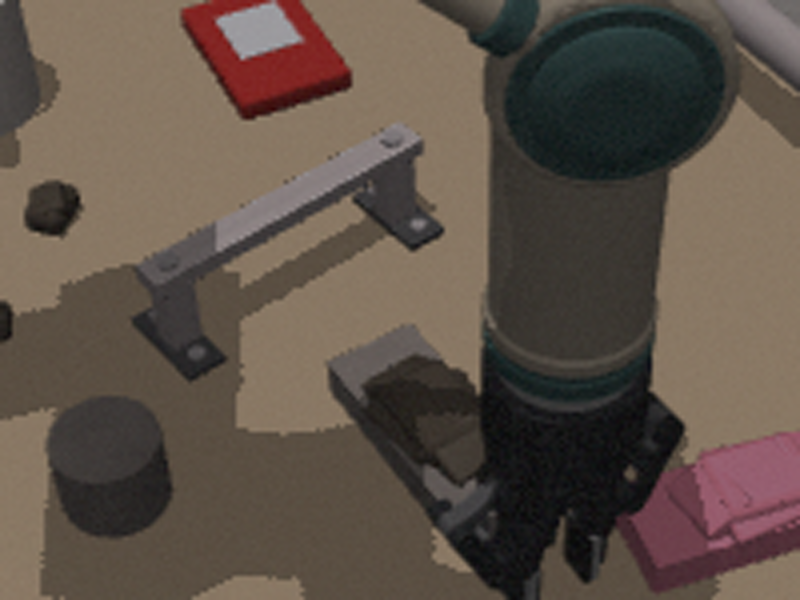

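Request:
drive_tool(targets=[0,0,0,13,2.4,1,0.35,0,0,0,13,0,0,0.35,0,0,0,0,0,0,0.35,0,0,0,0,0,0,0.35])

```text
clock: 2.7
position: [0.5751, -0.2013, 0.0091]
ee_rot: [0.0, 0.708, 0.706, -0.0]
contact_force: [-0.0, -0.4, -0.7]
width: 0.0301
```

Request:
drive_tool(targets=[0,0,0,3,0,0,0.35,0,0,0,0,0,0,0.35])

```text
clock: 2.95
position: [0.5749, -0.1986, 0.0088]
ee_rot: [-0.0, 0.709, 0.706, -0.0]
contact_force: [-0.1, -0.5, 0.3]
width: 0.0302
```

Request:
drive_tool(targets=[0,0,0,3,0,0,0.35,0,0,0,0,0,0,0.35])

```text
clock: 3.2
position: [0.5748, -0.1955, 0.0087]
ee_rot: [-0.0, 0.709, 0.706, -0.0]
contact_force: [0.1, -0.3, 0.4]
width: 0.0301
```

Request:
drive_tool(targets=[0,0,0,3,0,0,0.35,0,0,0,0,0,0,0.35])

```text
clock: 3.45
position: [0.5752, -0.1929, 0.0088]
ee_rot: [0.0, 0.708, 0.706, -0.0]
contact_force: [1.1, -2.2, -1.3]
width: 0.0299
```

```bash
cat > plan.py <<'E'
from h import *
def plan(C,h0,G,gh,tool,th,L,N,frac,tail):
    # C slab centre, h0 heading deg, G gauge, gh deg; (m)
    d=np.array([np.cos(np.radians(gh)),np.sin(np.radians(gh))]);n=np.array([d[1],-d[0]])
    r=C-G; X0=r@d; l0=r@n; m0=-np.tan(np.radians(h0-gh))
    print("along %.4f lat %.4f slope %.3f"%(X0,l0,m0))
    D=-X0; W=D-tail; a=frac*W; s=(-l0-0.5*m0*a)*2/W
    print("peak slope %.3f"%s)
    xs=np.linspace(0,D,4001); sl=np.interp(xs,[0,a,W,D],[m0,s,0,0]); lat=l0+np.r_[0,np.cumsum((sl[1:]+sl[:-1])/2*np.diff(xs))]
    p=np.array(tool);t=th
    for x in np.linspace(0,D,N+1)[1:]:
        k=np.interp(x,xs,sl); c=G+(X0+x)*d+np.interp(x,xs,lat)*n; hh=gh-np.degrees(np.arctan(k))
        q=c-L*np.array([np.cos(np.radians(hh)),np.sin(np.radians(hh))])
        A=np.radians(t);e=(q-p)*1e3
        print("0,0,%.1f, %.1f,%.1f,0,0.35,"%(t-hh,e@[np.cos(A),np.sin(A)],e@[np.sin(A),-np.cos(A)]),"  c",np.round(c,4),"h %.1f"%hh,"tool",np.round(q,4))
        p=q;t=hh
E
python3 - <<'E'
from plan import *
plan(np.array([.574,-.1146]),90,np.array([.5743,.0447]),96.2,[.575,-.1929],89.9,.0783,24,.36,.02)
E
```

```text
along -0.1583 lat -0.0175 slope 0.109
peak slope 0.214
0,0,0.7, 6.6,-2.0,0,0.35,   c [ 0.574 -0.108] h 89.2 tool [ 0.573  -0.1863]
0,0,0.8, 6.7,-1.0,0,0.35,   c [ 0.5742 -0.1013] h 88.4 tool [ 0.572  -0.1796]
0,0,0.8, 6.7,-1.0,0,0.35,   c [ 0.5744 -0.0946] h 87.6 tool [ 0.5712 -0.1729]
0,0,0.8, 6.7,-1.0,0,0.35,   c [ 0.5747 -0.088 ] h 86.9 tool [ 0.5704 -0.1662]
0,0,0.8, 6.7,-1.0,0,0.35,   c [ 0.5751 -0.0813] h 86.1 tool [ 0.5698 -0.1594]
0,0,0.8, 6.7,-1.0,0,0.35,   c [ 0.5756 -0.0746] h 85.3 tool [ 0.5692 -0.1526]
0,0,0.8, 6.7,-1.0,0,0.35,   c [ 0.5762 -0.0679] h 84.5 tool [ 0.5688 -0.1458]
0,0,0.0, 6.7,-0.0,0,0.35,   c [ 0.5769 -0.0612] h 84.5 tool [ 0.5694 -0.1391]
0,0,-0.9, 6.7,1.1,0,0.35,   c [ 0.5775 -0.0545] h 85.4 tool [ 0.5712 -0.1325]
0,0,-0.9, 6.7,1.2,0,0.35,   c [ 0.578  -0.0478] h 86.3 tool [ 0.5729 -0.1259]
0,0,-0.9, 6.7,1.2,0,0.35,   c [ 0.5784 -0.0411] h 87.2 tool [ 0.5745 -0.1193]
0,0,-0.9, 6.7,1.2,0,0.35,   c [ 0.5786 -0.0345] h 88.1 tool [ 0.576  -0.1127]
0,0,-0.9, 6.7,1.2,0,0.35,   c [ 0.5788 -0.0278] h 89.0 tool [ 0.5774 -0.1061]
0,0,-0.9, 6.7,1.2,0,0.35,   c [ 0.5789 -0.0212] h 89.9 tool [ 0.5787 -0.0995]
0,0,-0.9, 6.6,1.2,0,0.35,   c [ 0.5789 -0.0145] h 90.8 tool [ 0.5799 -0.0928]
0,0,-0.9, 6.6,1.2,0,0.35,   c [ 0.5787 -0.0079] h 91.7 tool [ 0.581  -0.0862]
0,0,-0.9, 6.6,1.2,0,0.35,   c [ 0.5785 -0.0013] h 92.6 tool [ 0.582  -0.0795]
0,0,-0.9, 6.6,1.2,0,0.35,   c [0.5781 0.0053] h 93.5 tool [ 0.5829 -0.0729]
0,0,-0.9, 6.6,1.2,0,0.35,   c [0.5777 0.0119] h 94.4 tool [ 0.5837 -0.0662]
0,0,-0.9, 6.6,1.2,0,0.35,   c [0.5771 0.0185] h 95.3 tool [ 0.5844 -0.0595]
0,0,-0.9, 6.6,1.2,0,0.35,   c [0.5764 0.025 ] h 96.2 tool [ 0.5849 -0.0528]
0,0,0.0, 6.6,0.0,0,0.35,   c [0.5757 0.0316] h 96.2 tool [ 0.5842 -0.0463]
0,0,0.0, 6.6,-0.0,0,0.35,   c [0.575  0.0381] h 96.2 tool [ 0.5835 -0.0397]
0,0,0.0, 6.6,0.0,0,0.35,   c [0.5743 0.0447] h 96.2 tool [ 0.5828 -0.0331]
```

Request:
drive_tool(targets=[0,0,0.7,6.6,-1.5,0,0.35,0,0,0.8,6.7,-1,0,0.35,0,0,0.8,6.7,-1,0,0.35,0,0,0.8,6.7,-1,0,0.35,0,0,0.8,6.7,-1,0,0.35,0,0,0.8,6.7,-1,0,0.35,0,0,0.8,6.7,-1,0,0.35,0,0,0,6.7,0,0,0.35,0,0,0,0,0,0,0.35])

```text
clock: 4.58
position: [0.5701, -0.1376, 0.0088]
ee_rot: [-0.001, 0.742, 0.671, 0.0]
contact_force: [-0.1, -0.2, -0.2]
width: 0.03
```

```bash
python3 - <<'E'
from h import *
s=get_state();print(s["position"],s["contact_force"],np.degrees(2*np.arctan2(s["ee_rot"][2],s["ee_rot"][1])))
crop("top",get_image("top"),140,130,200,150,4,"pics/t2.png")
crop("side",get_image("side"),170,100,200,150,4,"pics/s2.png")
E
```

```text
[ 0.57010908 -0.13759667  0.00876915] [-0.12752609 -0.16379432 -0.15659494] 84.26852148378285
```

View pics/t2.png

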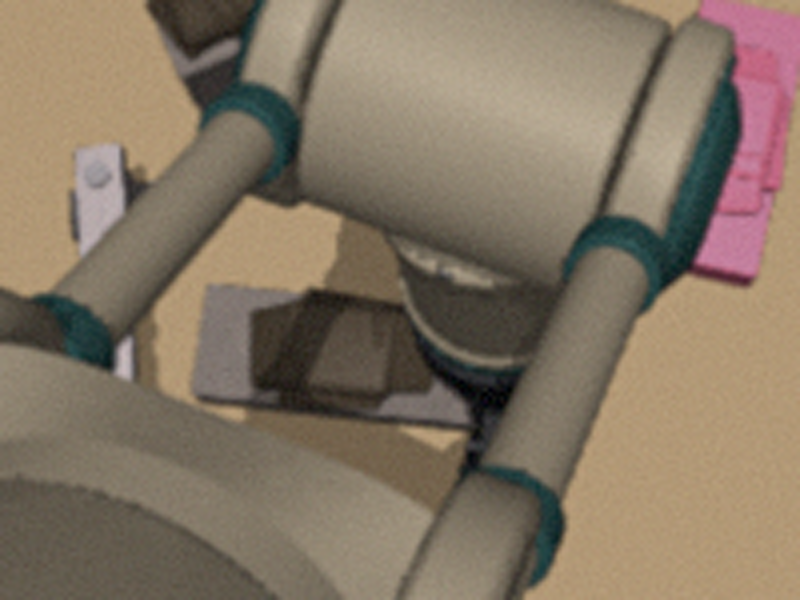

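View pics/s2.png

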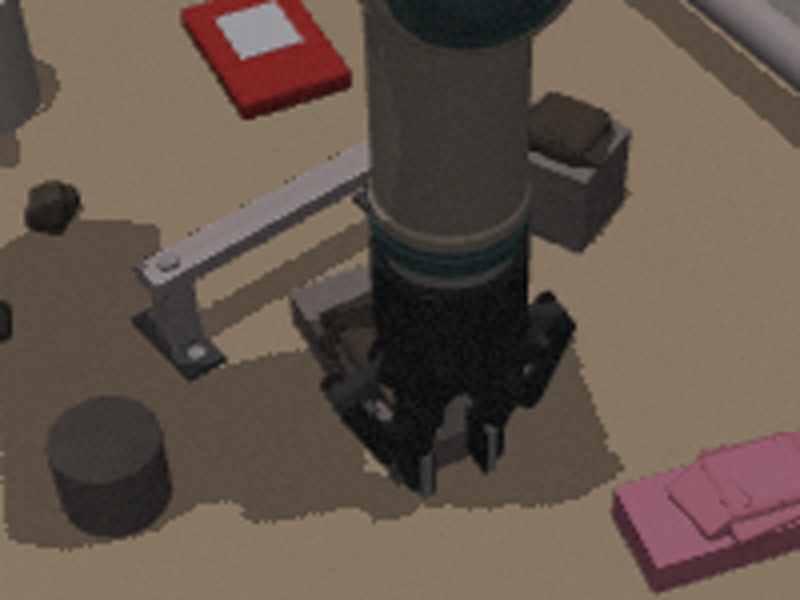

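Top view: the slab's front corners are at crop (207,285) and (193,396), and it is still square to the fingers. The gauge and core look unmoved. I'll measure and re-plan.

```bash
python3 - <<'E'
from plan import *
P=onz("top",np.array([(207,285),(194,395),(465,421)])/4.+(140,130),.026)[:,:2];print(P)
e=P[0]-P[1];print("front edge heading",np.degrees(np.arctan2(e[1],e[0]))+90,np.linalg.norm(e))
e=P[1]-P[2];h=np.degrees(np.arctan2(e[1],e[0]));print("side heading",h)
hh=84.6;u=np.array([np.cos(np.radians(hh)),np.sin(np.radians(hh))])
C=(P[0]+P[1])/2-.07*u;print("centre",C)
T=np.array([.5701,-.1376]);print("from tool",T+.0783*np.array([np.cos(np.radians(84.27)),np.sin(np.radians(84.27))]), (C-T)@u)
plan(C,hh,np.array([.5743,.0447]),96.2,T,84.3,.0783,18,.05,.02)
E
```

```text
[[ 0.61061635  0.00881651]
 [ 0.55629872  0.01225317]
 [ 0.54467057 -0.11771471]]
front edge heading 86.37974158458083 0.054426248236814745
side heading 84.88739255511537
centre [ 0.57686995 -0.0591545 ]
from tool [ 0.57791753 -0.05969123] 0.07873446441283898
along -0.1035 lat -0.0087 slope 0.205
peak slope 0.197
0,0,-1.0, 6.3,0.2,0,0.35,   c [ 0.5774 -0.0533] h 85.3 tool [ 0.5709 -0.1313]
0,0,-0.8, 5.9,1.0,0,0.35,   c [ 0.5778 -0.0475] h 86.1 tool [ 0.5724 -0.1256]
0,0,-0.8, 5.8,1.0,0,0.35,   c [ 0.5782 -0.0417] h 86.9 tool [ 0.5739 -0.1198]
0,0,-0.8, 5.8,1.1,0,0.35,   c [ 0.5785 -0.0358] h 87.6 tool [ 0.5753 -0.1141]
0,0,-0.8, 5.8,1.1,0,0.35,   c [ 0.5787 -0.03  ] h 88.5 tool [ 0.5766 -0.1083]
0,0,-0.8, 5.8,1.1,0,0.35,   c [ 0.5788 -0.0242] h 89.3 tool [ 0.5778 -0.1025]
0,0,-0.8, 5.8,1.1,0,0.35,   c [ 0.5788 -0.0184] h 90.1 tool [ 0.5789 -0.0967]
0,0,-0.8, 5.8,1.1,0,0.35,   c [ 0.5788 -0.0127] h 90.9 tool [ 0.58  -0.091]
0,0,-0.8, 5.8,1.1,0,0.35,   c [ 0.5786 -0.0069] h 91.7 tool [ 0.581  -0.0852]
0,0,-0.8, 5.8,1.1,0,0.35,   c [ 0.5784 -0.0011] h 92.5 tool [ 0.5819 -0.0794]
0,0,-0.8, 5.8,1.1,0,0.35,   c [0.5781 0.0046] h 93.3 tool [ 0.5827 -0.0735]
0,0,-0.8, 5.8,1.1,0,0.35,   c [0.5778 0.0104] h 94.1 tool [ 0.5834 -0.0677]
0,0,-0.8, 5.8,1.1,0,0.35,   c [0.5773 0.0161] h 95.0 tool [ 0.5841 -0.0619]
0,0,-0.8, 5.8,1.1,0,0.35,   c [0.5768 0.0218] h 95.8 tool [ 0.5846 -0.0561]
0,0,-0.4, 5.8,0.6,0,0.35,   c [0.5762 0.0275] h 96.2 tool [ 0.5846 -0.0503]
0,0,0.0, 5.8,0.0,0,0.35,   c [0.5755 0.0333] h 96.2 tool [ 0.584  -0.0446]
0,0,0.0, 5.8,0.0,0,0.35,   c [0.5749 0.039 ] h 96.2 tool [ 0.5834 -0.0389]
0,0,0.0, 5.8,0.0,0,0.35,   c [0.5743 0.0447] h 96.2 tool [ 0.5828 -0.0331]
```

Request:
drive_tool(targets=[0,0,-0.9,6.2,0.4,0,0.35,0,0,-0.8,5.9,1,0,0.35,0,0,-0.8,5.8,1,0,0.35,0,0,-0.8,5.8,1.1,0,0.35,0,0,-0.8,5.8,1.1,0,0.35,0,0,-0.8,5.8,1.1,0,0.35,0,0,-0.8,5.8,1.1,0,0.35,0,0,-0.8,5.8,1.1,0,0.35,0,0,-0.8,5.8,1.1,0,0.35,0,0,-0.8,5.8,1.1,0,0.35,0,0,-0.8,5.8,1.1,0,0.35,0,0,0,0,0,0,0.35])

```text
clock: 6.18
position: [0.5832, -0.074, 0.0089]
ee_rot: [-0.0, 0.687, 0.727, 0.0]
contact_force: [0.8, 0.1, -0.3]
width: 0.0298
```

```bash
python3 - <<'E'
from h import *
s=get_state();print(s["position"],s["contact_force"],np.degrees(2*np.arctan2(s["ee_rot"][2],s["ee_rot"][1])))
crop("top",get_image("top"),110,130,200,150,4,"pics/t3.png")
crop("side",get_image("side"),170,100,200,150,4,"pics/s3.png")
E
```

```text
[ 0.58315317 -0.07395797  0.00886533] [ 0.8260293   0.12567062 -0.33366968] 93.19254348028844
```

View pics/t3.png

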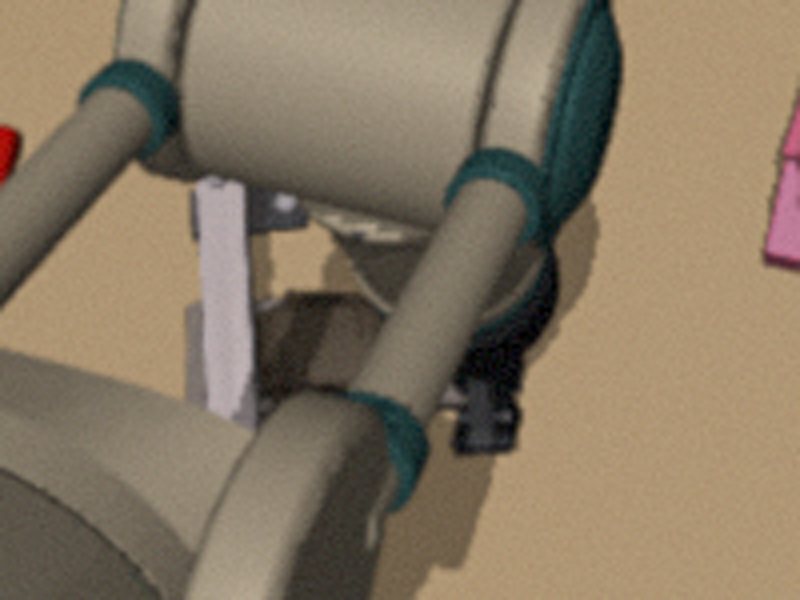

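View pics/s3.png

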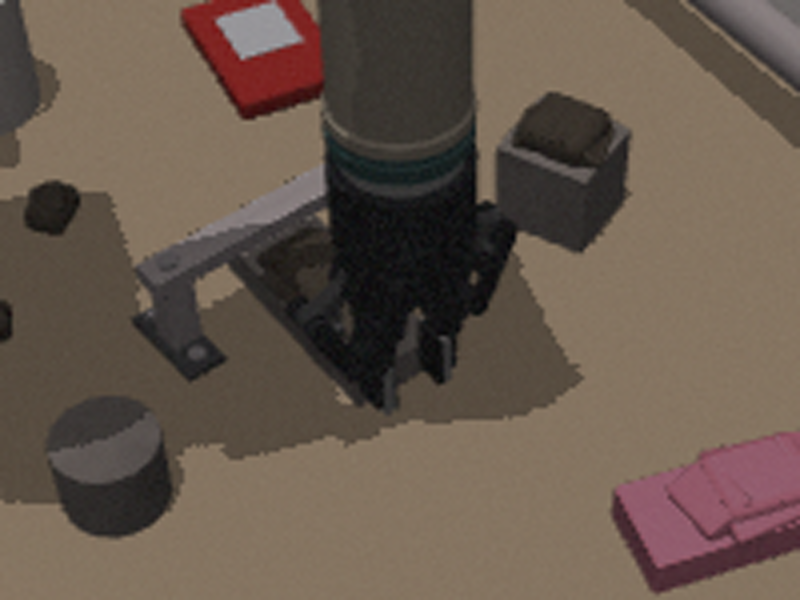

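The front end is entering under the bar, and tall rock and core look unmoved. I'll plan the last stretch from the tool pose.

```bash
python3 - <<'E'
from plan import *
T=np.array([.58315,-.07396]);A=np.radians(93.2)
C=T+.0785*np.array([np.cos(A),np.sin(A)])
print(C);plan(C,93.2,np.array([.5743,.0447]),96.2,T,93.2,.0785,8,.05,.008)
print(onz("top",np.array([(190,305),(187,398)])/4.+(110,130),.026))
E
```

```text
[0.57876801 0.0044176 ]
along -0.0405 lat 0.0001 slope 0.052
peak slope -0.008
0,0,-3.4, 5.2,4.4,0,0.35,   c [0.5782 0.0095] h 96.6 tool [ 0.5873 -0.0685]
0,0,0.1, 5.1,-0.1,0,0.35,   c [0.5776 0.0145] h 96.5 tool [ 0.5866 -0.0635]
0,0,0.1, 5.1,-0.1,0,0.35,   c [0.5771 0.0195] h 96.5 tool [ 0.5859 -0.0585]
0,0,0.1, 5.1,-0.1,0,0.35,   c [0.5765 0.0246] h 96.4 tool [ 0.5852 -0.0535]
0,0,0.1, 5.1,-0.1,0,0.35,   c [0.5759 0.0296] h 96.3 tool [ 0.5846 -0.0484]
0,0,0.1, 5.1,-0.1,0,0.35,   c [0.5754 0.0346] h 96.2 tool [ 0.5839 -0.0434]
0,0,0.0, 5.1,-0.0,0,0.35,   c [0.5748 0.0397] h 96.2 tool [ 0.5833 -0.0384]
0,0,0.0, 5.1,-0.0,0,0.35,   c [0.5743 0.0447] h 96.2 tool [ 0.5828 -0.0333]
[[0.60029011 0.07584838 0.026     ]
 [0.55430897 0.0740079  0.026     ]]
```

Request:
drive_tool(targets=[0,0,-0.7,5,0.8,0,0.35,0,0,-0.7,5,0.9,0,0.35,0,0,-0.7,5,0.9,0,0.35,0,0,-0.7,5,0.8,0,0.35,0,0,-0.2,5,0.3,0,0.35,0,0,0,5,0,0,0.35,0,0,0,5,0,0,0.35,0,0,0,4,0,0,0.35,0,0,0,0,0,0,0.35,0,0,0,0,0,0,0.35])

```text
clock: 7.52
position: [0.5833, -0.0351, 0.0087]
ee_rot: [-0.0, 0.668, 0.744, 0.0]
contact_force: [0.9, -0.5, 1.5]
width: 0.0298
```

Request:
drive_tool(targets=[0,0,0,-15,0,0,0.35,0,0,0,-30,0,0,0.35,0,0,0,-50,0,-50,0.35,0,0,0,-60,0,-60,0.35,0,0,0,-60,0,-60,0.35,0,0,0,-60,0,0,0.35,0,0,0,0,0,0,0.35])

```text
clock: 8.4
position: [0.6089, -0.2772, 0.1414]
ee_rot: [0.001, 0.67, 0.742, -0.0]
contact_force: [0.0, 0.6, -0.1]
width: 0.0298
```

```bash
python3 - <<'E'
from h import *
s=get_state();print(s["position"],s["contact_force"],s["clock"])
crop("top",get_image("top"),110,130,200,150,4,"pics/t4.png")
crop("side",get_image("side"),170,100,200,150,4,"pics/s4.png")
E
```

```text
[ 0.60887276 -0.27719302  0.14140235] [ 0.03300526  0.56299592 -0.12342808] 8.4
```

View pics/t4.png

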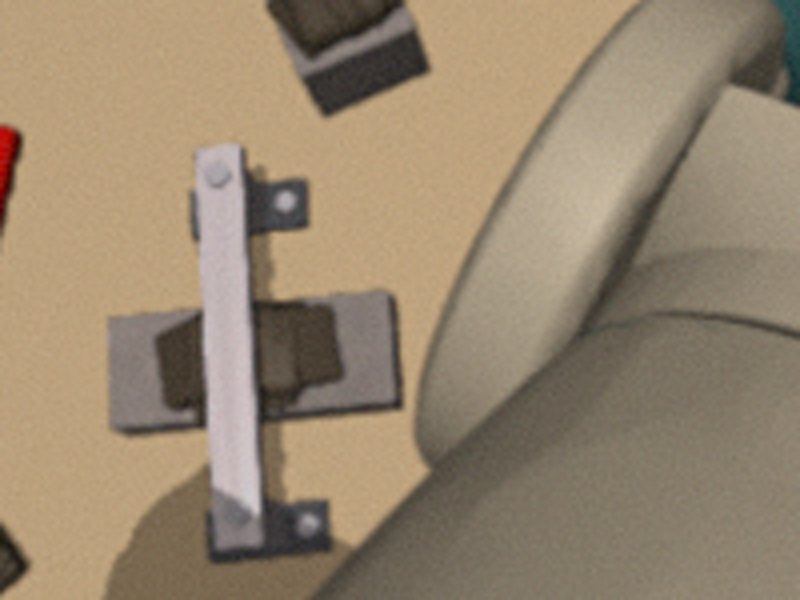

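View pics/s4.png

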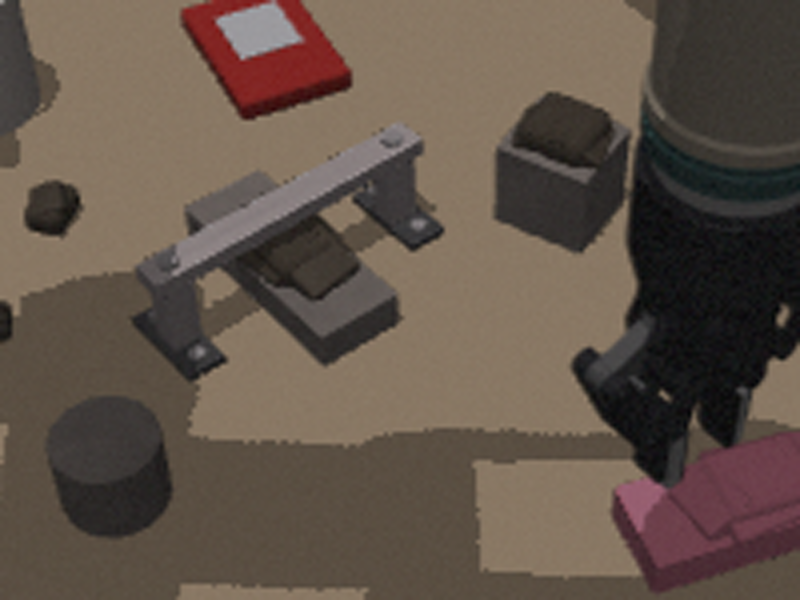

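The slab now lies through the opening, with top-view crop corners (108,318), (390,292), (399,404) and (110,428). The fingers are clear, above the pink decoy. I'll measure its pose.

```bash
python3 - <<'E'
from h import *
np.set_printoptions(precision=4,suppress=True)
for n,off,s,b in(("top",(110,130),[(108,318),(390,292),(399,404),(112,428)],[(196,147),(243,144),(262,548),(213,550)]),
  ("side",(170,100),[(262,172),(398,302),(326,337),(187,211)],[(402,124),(424,146),(158,286),(137,266)])):
    S=onz(n,np.array(s)/4.+off,.026)[:,:2];B=onz(n,np.array(b)/4.+off,.064)[:,:2]
    C=S.mean(0);G=B.mean(0);e=(S[0]+S[3]-S[1]-S[2])/2;bd=B[:2].mean(0)-B[2:].mean(0)
    h=np.degrees(np.arctan2(e[1],e[0]));g=np.degrees(np.arctan2(bd[1],bd[0]))+90
    d=np.array([np.cos(np.radians(g)),np.sin(np.radians(g))]);nn=np.array([d[1],-d[0]])
    print(n,"slab",C,h,np.linalg.norm(e),"gauge",G,g,"along mm",(C-G)@d*1e3,"lat",(C-G)@nn*1e3)
E
```

```text
top slab [0.5731 0.0438] 95.48301729342616 0.1392446877632461 gauge [0.5741 0.0456] 96.34079992912118 along mm -1.6796475854952773 lat -1.1585168919245539
side slab [0.5738 0.042 ] 95.97844297314046 0.13879358568982342 gauge [0.5745 0.0444] 95.93095067075515 along mm -2.3375861003710883 lat -0.941330371348717
```

```bash
python3 -c "
from rig import *
print(sign_off(), get_state()['clock'])"
```

```text
the job is handed in; nothing more can be done
the job is handed in; nothing more can be done
```

I pushed the slab end first under the bar with both fingertips on its rear end. It followed a gentle S-path that took out its starting offset of about 18 mm and its 6° skew. I then backed the gripper off clear of everything and handed the job in at about 8.5 s.

- **Slab position:** the slab's centre is 1.7 mm short of the bar's middle in the top view and 2.3 mm short in the side view. It sits about 1 mm off the middle line and within 1° of straight. I left that small shortfall rather than risk pushing too far.
- **Gauge and bystanders:** the gauge measured the same before and after, within about 1 mm. The tall rock, the core and the pink look-alikes looked unmoved in the pictures; I did not measure those again.
- **Forces:** readings at the end of each move stayed below about 3 N; I did not log them during the moves.
- **Disagreements:** no check failed. The two views differed by less than 2 mm and 1°.

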